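# Third hand: hold a latch bracket against a sprung stop

### The job

Pick up the grey latch bracket and lay it flat on the jig's plate, its long side flush along the low fence and its tall-block end facing the sprung stop. Slide it along the fence into the stop and keep pushing with a steady 10 N or so, which sinks the stop about 10 mm (stay well clear of bottoming it), for three seconds or more so that a colleague can drive the screws. Finish while still holding it there with the gripper, and leave the other things on the worktop where they are.

Things in the scene. Friction and masses are not known exactly. Their poses are not given: they have to be found in the camera images.
- bracket: grey latch bracket, 0.12 kg. Origin: centre of underside; y lengthwise. mm: base slab x -25..25, y -57..62, z 0..12; on it at the +y end the tall block to grip, x -25..25, y 28..58, z 12..52; at the -y end a rib x 2..22, y -48..3, to z 42, a post at x -14, y -18 (radius 7, to z 42) and a low block y -62..-42, to z 32. 25 mm are free between tall block and rib
- bracket_nose (a point): point on the bracket's underside at the middle of its tall-block end, 62 mm from its origin along the bracket's +y: the end face (z 0..12 mm) that meets the stop
- jig: assembly jig, fixed: dark steel plate 120 (x) x 280 (y) mm, top at z 10 mm. Origin: centre of its underside. The sprung stop is at its +y end, with an aluminium guide block behind it, x -38..38, y 101..131 mm, top at z 26 mm. A bracket seated flush on the fence has its y along jig +y and its origin at jig x +5, z 10 mm
- fence (a point): middle of the top edge of the fence's face. The fence is a low aluminium bar along the jig's +x side: its face is the plane jig x = +30 mm and looks to -x; it spans jig y -125..50 mm, top at z 24 mm. The point's axes are the jig's
- stop_head: the steel head of the sprung stop, 56 (x) x 12 (y) x 12 (z) mm, on two spring rods. Origin: in the plane of its face that looks to jig -y, at the height of the jig's underside; unpressed it lies at jig x 0, y +60 mm. The head spans z 12..24 mm above the worktop
- stop (a joint): how far the stop is pushed in along jig +y, m: 0 at rest, springs back; stiffness 1 N per mm (10 mm = 10 N), bottoms at 0.024
- thermostat_1: small disc thermostat with two upright blades, 25x52x24 mm, loose; origin: centre of its underside. A bystander
- switch_1: small white plunger switch, 60x30x18 mm, loose; origin: centre of its underside. A bystander
- wheel: black idler pulley lying flat, 80 across, 21 high mm, loose; origin: centre of its underside. A bystander
- pliers: pliers with red grips, 182x58x13 mm, loose; origin: centre of its underside. A bystander
- ratchet_1: steel ratchet handle, 186x33x26 mm, loose; origin: centre of its underside. A bystander
- roller: black drum roller, 63 across, 32 high mm, loose; origin: centre of its underside. A bystander
- spool: solder spool, 50 across, 36 high mm, loose; origin: centre of its underside. A bystander
There are look-alikes about, which are no part of the job. Leave any green or red look-alike of the bracket alone.

How it is judged:
On the way:
1. the bracket, held flat and flush along the fence, pushes the stop in 6 to 14 mm (6 to 14 N) for three seconds on end (value of joint stop between 0.006 and 0.014 m and contact force between bracket and stop_head above 3 N and contact force between each of the arm, the fingers and stop_head below 0.5 N and x of bracket in the frame of jig between 0.002 and 0.008 m and z of bracket in the frame of jig between 0.007 and 0.0135 m and y of bracket_nose in the frame of jig above 0.05 m and angle between the y axis of bracket and the y axis of jig, either way round below 0.05 rad and angle between bracket's own z axis and vertical below 0.05 rad and contact force between the fingers and bracket above 1.5 N and linear speed of bracket below 0.01 m/s), for 3 s.
At the end, for the whole second after the job is handed in: the gripper still holds the bracket (fingers touch it), which lies flat on the jig's plate (within 3 mm and 0.05 rad), within 3 mm of the fence and within 0.05 rad of parallel to it, at rest, its tall-block end pressing the stop in by 6 to 14 mm (6 to 14 N); the robot itself does not touch the stop (all of step 1); the arm keeps its last pose, push and grip.
It fails at once if the stop is pushed in more than 20 mm (20 N), nearly bottomed (value of joint stop above 0.02 m).
It fails at once if a bystander (thermostat, switch, pulley, pliers, ratchet, roller or spool) is moved more than 20 mm (distance of any of thermostat_1, switch_1, wheel, pliers, ratchet_1, roller, spool from where it was at the start of the episode above 0.02 m).
It also fails if it takes over 58 s, if anything falls off the work surface, if the arm or the gripper's body presses on something with over 40 N, if the wrist force passes 120 N, or if a joint passes its speed limit or range.

### The arm

A 7-joint arm with a two-finger parallel gripper is mounted at the origin on a cart in front of the work surface, level with it; the furniture and walls round the work are solid. World frame = base frame: x ahead of the robot, y to its left, z up, the work surface at z = 0. Lengths are in m, angles in rad, forces in N, time in s.
With the tool pointing down it reaches from about 0.425 to 1.025 m from the base axis. Payload 9.4 kg.
Tool frame: the origin (TCP) lies at the very end of the fingers, on their centre line; the grasp point (between the pads) lies env.tcp_to_grasp behind it (env.tcp_to_grasp is the distance from the TCP to the grasp point, in m); z points along the fingers, y is the line along which they close (so a half turn about z gives the same grasp; the last joint's range is limited). The gripper opens to 93 mm and grips with 3 to 60 N. Pads are 15 mm wide; open, the fingers measure 128 mm over their backs; the gripper's body (75 mm by 188 mm) begins 65 mm behind the grasp point.
Start: joints at [1.216, 0.599, -0.003, 1.599, 0.002, 0.943, -0.08], TCP at [0.199, -0.697, 0.219] pointing down, gripper open.
Joint ranges: [-2.57, 2.57], [-0.35, 1.97], [-1.29, 1.29], [0.11, 2.56], [-1.05, 4.19], [0.11, 1.86], [-2.63, 2.63]. Speed limits (rad/s): [2.22, 2.22, 3.01, 3.01, 3.14, 3.14, 3.14].

### API

Orientations are given as a unit quaternion [w, x, y, z].
In Python, from station import env gives the robot as it stands. The module is installed in compiled form; this text tells all that it offers.
- The arm moves only by the tool arm_command, never from a script. Its argument "commands" is one flat list of numbers, 6 for each row, row after row: the shift along the tool's x, y, z in cm, then the turn, a rotation vector about the tool's x, y, z in degrees. In form: [x, y, z, wx, wy, wz, x, y, z, wx, wy, wz, ...]. A call has 1 to 10 rows; each row shifts and turns the commanded pose from where the row before left it, along the tool's axes as they then stand; what a row does not reach is not made up. A row lasts 1/12 s, in which the tool goes at most 41.7 mm and 7.16 degrees, less where a joint would pass 70% of its speed; a pose out of reach is approached as far as the arm can. A call with a gripper value outside its range is refused whole. "gripper" is the gripper command: -1 is shut, 1 is fully open, values between are in proportion, set as the call begins (left out, the last holds). The fingers move at their own pace and stop on an object; the grip force is fixed at half the most. Time passes only in rows, so rows that do not move let the fingers close. It gives the time, the measured TCP pose, the force, the opening and the grip force at its end, in the units of the state.
- env.observe(): the state, without advancing time (a new reading comes with each control period).
- env.get_image(name): name is "scene" or "top" or "wrist"; returns a dict with "frame" (400x640x3 uint8, blue, green, red), "range_z" (400x640 float32, m along the optical axis (not along the pixel's ray), 0 where there is no reading), "camera_matrix" (3x3 intrinsics, pixels), "world_from_camera" (4x4, takes a point from camera to world coordinates); the wrist camera has in their place "T_tool_cam" (4x4, takes a point from camera to tool coordinates, whose origin is the TCP and whose axes are the flange's). Camera axes: x right, y down, z forward; pixel columns grow to the right and rows downward; lengths in m; the calibration is good to about 2 mm. A picture is of the moment at which its call begins: read the wrist's pose just before it.
- env.job_done(): hands the job in; it is judged then, once.
The state is a dict: "time_s": time; "joint_positions": joint angles; "qd": joint speeds; "joint_torque": joint torques, N m; "tcp_pos": TCP position; "orientation": TCP orientation; "ft_force": force on the tool from outside, world axes, zero at the start; "moment": the same for the moment, N m; "gripper_width": finger opening in m; "grasp_force": force on a finger pad.
Only numpy, scipy, OpenCV 4.12 (cv2) and the standard library are available. Lean on these libraries where they do the work, as an engineer would, in place of code of your own. Each camera call takes 0.05 s, during which the arm holds its last target. There are 200 camera calls.

## Working session

There is one attempt and no reset: what is moved stays moved. The work goes in short steps, Python scripts to look and compute and a tool call to move; the robot and the scene stay as the last step left them, time stands still between calls to the robot, and variables do not carry over. Pictures are saved under pics/ and viewed, at most 10 in all, crops included, and the job is handed in when it is done.

Besides the shell and the picture viewer there is one more tool, called after ">>>" as a command line: name --argument value ..., lists and objects as JSON in quotes. arm_command: Moves the arm, as the interface text tells. Its arguments: {"type":"object","properties":{"commands":{"type":"array"},"gripper":{"type":"number"}},"required":["commands"]}

```bash
mkdir -p pics; cat > h.py <<'E'
import numpy as np, cv2, pickle
from scipy.spatial.transform import Rotation as R
from station import env
def toolT():
    s=env.observe(); T=np.eye(4); q=s['orientation']
    T[:3,:3]=R.from_quat([q[1],q[2],q[3],q[0]]).as_matrix(); T[:3,3]=s['tcp_pos']; return T
def snap(name,tag):
    T=toolT(); d=env.get_image(name)
    d['W']=T@d['T_tool_cam'] if name=='wrist' else d['world_from_camera']
    pickle.dump(d,open(f'{tag}.pkl','wb')); cv2.imwrite(f'pics/{tag}.png',d['frame']); return d
def load(tag): return pickle.load(open(f'{tag}.pkl','rb'))
def cloud(d):
    z=d['range_z']; K=d['camera_matrix']; v,u=np.mgrid[:z.shape[0],:z.shape[1]]
    P=np.stack([(u-K[0,2])/K[0,0]*z,(v-K[1,2])/K[1,1]*z,z],-1)
    W=P@d['W'][:3,:3].T+d['W'][:3,3]; W[z==0]=np.nan; return W
E
python3 - <<'E'
from h import *
a=snap('top','top0'); b=snap('scene','scene0')
print(env.observe(), env.tcp_to_grasp); print(a['W'],b['W'],a['camera_matrix'])
E
```

```text
{'time_s': 0.1, 'joint_positions': array([ 1.21630234,  0.60002459, -0.00254461,  1.60001633,  0.0018559 ,
        0.94289846, -0.07980813]), 'qd': array([-0.00106279, -0.0022281 , -0.00160487, -0.00256694, -0.00067772,
        0.00176281,  0.00098914]), 'joint_torque': array([ 5.05707765e-03, -7.66559672e+01,  1.50189210e+00, -2.52938390e+01,
       -5.23501018e-02,  1.35962170e-02,  4.63190736e-05]), 'tcp_pos': array([ 0.19868025, -0.69681327,  0.21787314]), 'orientation': array([-6.49315058e-04,  9.90363256e-01,  1.38492483e-01, -1.76921145e-04]), 'ft_force': array([ 0.64938926, -0.86797101, -0.13656938]), 'moment': array([0.00786672, 0.01208724, 0.00052717]), 'grasp_force': 0.0, 'gripper_width': 0.09285972291885518} 0.0188
[[ 2.60270523e-02 -9.86785238e-01  1.59929628e-01  2.45874588e-01]
 [-9.99657144e-01 -2.61495970e-02  1.33866658e-03  3.98068834e-02]
 [ 2.86111889e-03 -1.59909637e-01 -9.87127511e-01  1.73735557e+00]
 [ 0.00000000e+00  0.00000000e+00  0.00000000e+00  1.00000000e+00]] [[-0.74336398 -0.37907722  0.55109931 -0.27303871]
 [-0.66872371  0.40297082 -0.62483847  0.94044946]
 [ 0.01478509 -0.83301559 -0.55305192  0.83193894]
 [ 0.          0.          0.          1.        ]] [[505.39190822   0.         312.89068736]
 [  0.         505.39190822 202.52502651]
 [  0.           0.           1.        ]]
```

View pics/top0.png

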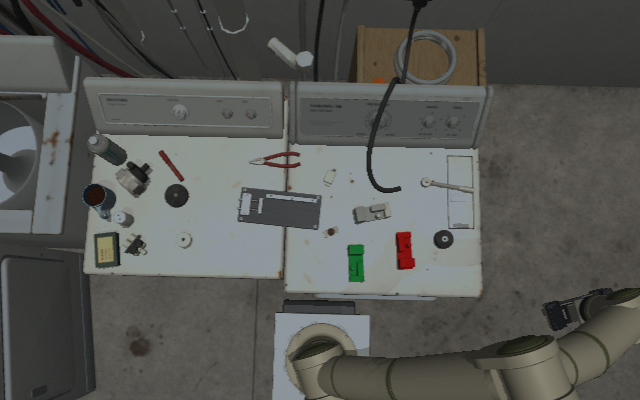

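View pics/scene0.png

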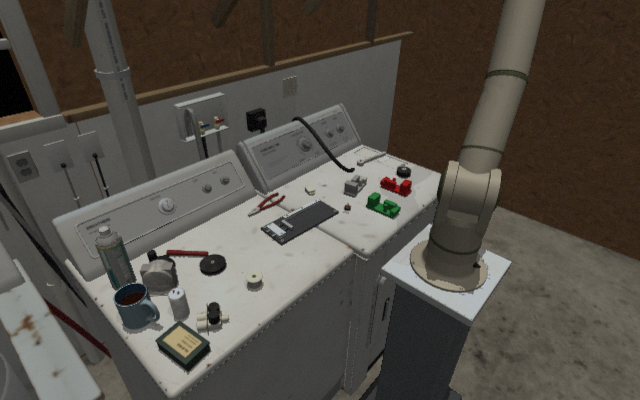

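Candidates for the bracket in the top picture: grey at (371,213), green at (356,263) and red at (404,250). The description says grey, so I choose (371,213). The jig is at (279,208) and its stop is on the left, near (248,205). I'll check this in a close crop.

```bash
python3 - <<'E'
from h import *
d=load('top0'); f=d['frame'][155:285,225:425]
cv2.imwrite('pics/c1.png',cv2.resize(f,None,fx=4,fy=4,interpolation=cv2.INTER_CUBIC))
W=cloud(d)
for n,(u,v) in dict(block=(363,214),end=(385,211),post=(375,210),jigc=(285,208),fenceR=(300,192),guide=(245,203),hose=(400,188),hose2=(372,170),hose3=(372,130),hose4=(400,82),pl=(300,160)).items(): print(n,W[v,u].round(3))
E
```

```text
block [ 0.484 -0.128  0.051]
end [ 0.499 -0.204  0.034]
post [ 0.501 -0.169  0.04 ]
jigc [0.505 0.138 0.007]
fenceR [0.563 0.088 0.003]
guide [0.516 0.275 0.021]
hose [ 0.582 -0.257  0.027]
hose2 [ 0.647 -0.162  0.008]
hose3 [ 0.727 -0.137  0.214]
hose4 [ 1.074 -0.301 -0.228]
pl [0.678 0.092 0.001]
```

View pics/c1.png

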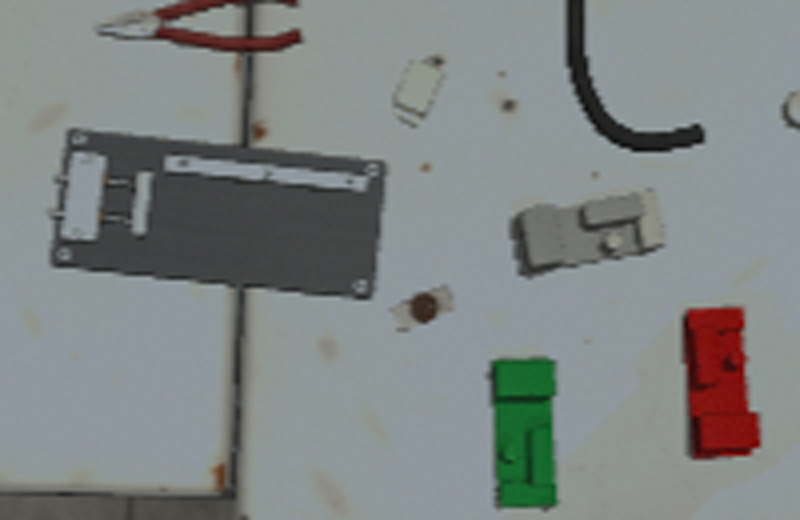

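The crop shows the grey bracket with its tall block at the left (crop 540,235), its rib on the far side and its low block at the right. The jig's corners are near crop (72,130), (385,160), (372,298) and (52,265), with the fence on the far side and the stop head at (143,203). Next I'll work out coarse poses.

```bash
cat >> h.py <<'E'
def onplane(d,uv,z):
    K=d['camera_matrix']; uv=np.atleast_2d(np.array(uv,float))
    r=np.c_[(uv[:,0]-K[0,2])/K[0,0],(uv[:,1]-K[1,2])/K[1,1],np.ones(len(uv))]@d['W'][:3,:3].T
    o=d['W'][:3,3]; return (o+r*((z-o[2])/r[:,2])[:,None])
def goto(p,yaw):
    """rows' totals: shift in tool axes (cm) and turn about tool z (deg) for tool-down with tool x at world yaw deg"""
    T=toolT(); c=T[:3,:3].T@(np.array(p)-T[:3,3])*100
    y=np.radians(yaw); Rd=np.array([[np.cos(y),np.sin(y),0],[np.sin(y),-np.cos(y),0],[0,0,-1]])
    print('shift cm',c.round(2),'rotvec deg',np.degrees(R.from_matrix(T[:3,:3].T@Rd).as_rotvec()).round(2),'tcp',T[:3,3].round(4))
E
python3 - <<'E'
from h import *
d=load('top0')
c=np.array([(72,130),(385,160),(372,298),(52,265)])/4+[225,155]
J=onplane(d,c,.01)[:,:2]; print(J.round(3),'jig centre',J.mean(0))
yv=(J[0]+J[3]-J[1]-J[2])/2; print('jig len',np.linalg.norm(yv),'y dir deg',np.degrees(np.arctan2(yv[1],yv[0])))
W=cloud(d)
m=np.zeros(W.shape[:2],bool); m[198:228,350:396]=1
z=W[...,2]; s=W[m&(z>.006)&(z<.07)][:,:2]
(cx,cy),wh,a=cv2.minAreaRect((s*1000).astype(np.float32)); print('bracket rect',cx,cy,wh,a)
t=W[m&(z>.046)&(z<.07)]; r=cv2.minAreaRect((t[:,:2]*1000).astype(np.float32)); print('tall',r,np.median(t[:,2]),len(t))
goto([.45,-.14,.25],0)
E
```

```text
[[0.572 0.287]
 [0.553 0.014]
 [0.432 0.022]
 [0.454 0.298]] jig centre [0.50281322 0.15513067]
jig len 0.27500051422728733 y dir deg 85.7762914742777
bracket rect 496.9459228515625 -164.5789794921875 (101.26698303222656, 155.98680114746094) 1.6185184717178345
tall ((495.9813537597656, -149.90606689453125), (49.15211486816406, 102.5537338256836), 16.643810272216797) 0.0511613246529361 137
shift cm [ 39.44 -46.66  -3.16] rotvec deg [-0.07  0.02 15.92] tcp [ 0.1987 -0.6968  0.2179]
```

>>> arm_command --commands '[2.4,-2.9,-0.3,0,0,0,2.4,-2.9,-0.3,0,0,0,2.4,-2.9,-0.3,0,0,0,2.4,-2.9,-0.3,0,0,0,2.4,-2.9,-0.3,0,0,0,2.4,-2.9,-0.3,0,0,0,2.4,-2.9,-0.3,0,0,0,2.4,-2.9,-0.3,0,0,0,2.4,-2.9,-0.3,0,0,0,2.4,-2.9,-0.3,0,0,0]' --gripper -0.2

```text
time_s: 0.93
tcp_pos: [0.3503, -0.3507, 0.2486]
orientation: [-0.0, 0.99, 0.138, -0.0]
ft_force: [1.1, -0.2, 0.5]
gripper_width: 0.0376
grasp_force: 0.0
```

>>> arm_command --commands '[2.4,-2.9,-0.3,0,0,0,2.4,-2.9,-0.3,0,0,0,2.4,-2.9,-0.3,0,0,0,2.4,-2.9,-0.3,0,0,0,2.4,-2.9,-0.3,0,0,0,1.0,-1.2,-1,0,0,0,0,0,0,0,0,6,0,0,0,0,0,0,0,0,0,0,0,0]'

```text
time_s: 1.68
tcp_pos: [0.4318, -0.1659, 0.2734]
orientation: [0.0, 0.996, 0.088, -0.0]
ft_force: [0.5, 0.3, -0.3]
gripper_width: 0.037
grasp_force: 0.0
```

```bash
python3 - <<'E'
from h import *
d=snap('wrist','w1'); print(env.observe()['time_s'],env.observe()['gripper_width'],d['T_tool_cam']); goto([.49,-.13,.02],10)
E
```

```text
1.7333 0.037244866966850476 [[ 7.31317927e-04 -9.62284752e-01 -2.72043235e-01  7.48985827e-02]
 [ 9.99999568e-01  5.47610602e-04  7.51205147e-04  1.06032659e-03]
 [-5.73899499e-04 -2.72043667e-01  9.62284736e-01 -1.66328703e-01]
 [ 0.00000000e+00  0.00000000e+00  0.00000000e+00  1.00000000e+00]]
shift cm [ 6.41 -2.55 25.33] rotvec deg [-0.    0.04  0.05] tcp [ 0.4315 -0.1663  0.2733]
```

View pics/w1.png

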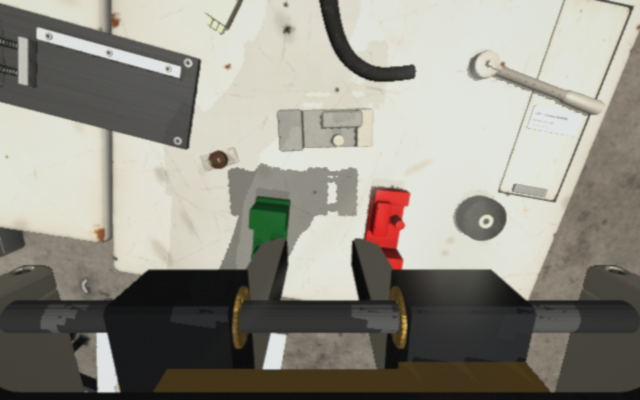

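The wrist picture shows the grey bracket at (325,130), nearly square to the tool, with its tall block at the left (290,130). The jig is at the upper left and the hose end at (410,72) is clear. I'll get the exact pose from depth and check it against pixel edges.

```bash
cat >> h.py <<'E'
def bracket(d,box):
    W=cloud(d); u0,u1,v0,v1=box; z=W[...,2]; m=np.zeros(z.shape,bool); m[v0:v1,u0:u1]=1
    for n,lo,hi in (('all',.006,.07),('tall',.046,.07)):
        t=W[m&(z>lo)&(z<hi)]; r=cv2.minAreaRect((t[:,:2]*1000).astype(np.float32))
        print(n,len(t),'c',np.round(r[0],1),'wh',np.round(r[1],1),'ang',round(r[2],2),'z',np.percentile(t[:,2],[10,50,90]).round(4))
E
python3 - <<'E'
from h import *
d=load('w1'); bracket(d,(268,385,98,160))
f=d['frame'][95:165,260:390]; cv2.imwrite('pics/c2.png',cv2.resize(f,None,fx=6,fy=6,interpolation=cv2.INTER_CUBIC))
W=cloud(d)
z=W[...,2]; print('table z',np.nanmedian(z[100:108,230:260]), 'plate',np.nanmedian(z[60:90,60:150]))
E
```

```text
all 3656 c [ 495.  -164.9] wh [ 49.9 119.9] ang 11.73 z [0.0117 0.0333 0.0523]
tall 996 c [ 486.3 -121.1] wh [49.3 30.2] ang 11.27 z [0.0508 0.0521 0.0531]
table z 0.00030540162630082746 plate 0.010181599166287303
```

View pics/c2.png

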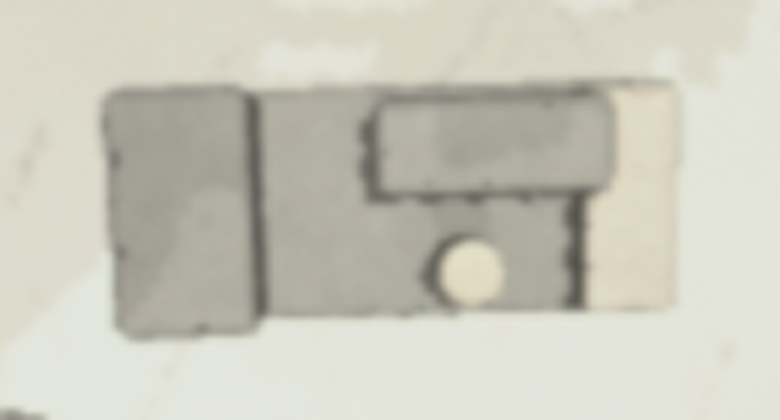

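The crop confirms the choice: tall block at left (crop 180,210), rib at upper right, post at (470,272). The block top measures z 52 mm, its yaw is 101.6° and its centre is (0.4864, -0.1215).

```bash
python3 -c "
from h import *
goto([.4864,-.1215,.020],11.6)"
```

```text
shift cm [ 6.2  -3.45 25.33] rotvec deg [-0.    0.04 -1.55] tcp [ 0.4315 -0.1663  0.2733]
```

>>> arm_command --commands '[2.1,-1.15,2,0,0,0,2.1,-1.15,2,0,0,0,2,-1.15,2,0,0,0,0,0,3,0,0,-1.55,0,0,3,0,0,0,0,0,3,0,0,0,0,0,3,0,0,0,0,0,1,0,0,0,0,0,0,0,0,0,0,0,0,0,0,0]'

```text
time_s: 2.57
tcp_pos: [0.4869, -0.1217, 0.0837]
orientation: [-0.0, 0.995, 0.1, -0.001]
ft_force: [0.6, 0.6, 0.2]
gripper_width: 0.0371
grasp_force: 0.0
```

```bash
python3 - <<'E'
from h import *
goto([.4864,-.1215,.020],11.6)
d=snap('wrist','w2')
W=cloud(d);z=W[...,2]; t=W[(z>.046)&(z<.056)&(abs(W[...,0]-.486)<.05)&(abs(W[...,1]+.121)<.035)]
print(len(t),cv2.minAreaRect((t[:,:2]*1000).astype(np.float32)))
E
```

```text
shift cm [-0.04 -0.03  6.37] rotvec deg [-0.02  0.07 -0.13] tcp [ 0.4869 -0.1217  0.0837]
2934 ((486.39520263671875, -120.52220916748047), (49.21747589111328, 29.91623306274414), 12.344482421875)
```

View pics/w2.png

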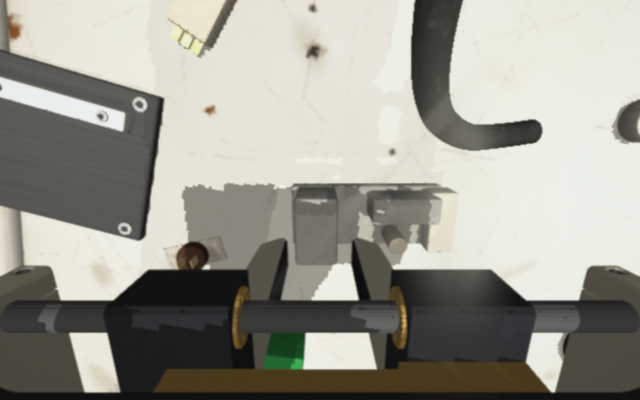

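The picture shows the block at (316,228), centred between the open fingers (286 and 352). I'll descend and grip.

>>> arm_command --commands '[-0.04,-0.05,1.5,0,0,-0.2,0,0,1.5,0,0,0,0,0,1.2,0,0,0,0,0,1.2,0,0,0,0,0,1.0,0,0,0,0,0,0,0,0,0,0,0,0,0,0,0]'

```text
time_s: 3.2
tcp_pos: [0.487, -0.121, 0.0203]
orientation: [0.0, 0.995, 0.102, 0.0]
ft_force: [-0.0, -0.4, -0.5]
gripper_width: 0.0372
grasp_force: 0.0
```

>>> arm_command --commands '[0,0,0,0,0,0,0,0,0,0,0,0,0,0,0,0,0,0,0,0,0,0,0,0,0,0,0,0,0,0,0,0,0,0,0,0]' --gripper -1

```text
time_s: 3.7
tcp_pos: [0.4872, -0.1209, 0.0205]
orientation: [0.0, 0.995, 0.102, 0.001]
ft_force: [-1.2, 0.1, 7.3]
gripper_width: 0.0297
grasp_force: 30.0
```

>>> arm_command --commands '[0,0,-1,0,0,0,0,0,-2,0,0,0,0,0,-2,0,0,0,0,0,-2,0,0,0,0,0,-2,0,0,0,0,0,0,0,0,0,0,0,0,0,0,0]'

```text
time_s: 4.28
tcp_pos: [0.4872, -0.1211, 0.111]
orientation: [0.0, 0.995, 0.101, 0.001]
ft_force: [-0.8, -0.9, -1.5]
gripper_width: 0.0297
grasp_force: 30.0
```

```bash
python3 -c "
from h import *
goto([.45,.12,.21],-4.2)"
```

```text
shift cm [  1.25 -24.35  -9.92] rotvec deg [ 0.04 -0.15 15.84] tcp [ 0.4872 -0.1211  0.111 ]
```

>>> arm_command --commands '[0.15,-2.45,-1.6,0,0,0,0.15,-2.7,-1.6,0,0,0,0.15,-2.7,-1.6,0,0,0,0.15,-2.7,-1.6,0,0,0,0.15,-2.8,-1.6,0,0,0,0.15,-2.8,-1.6,0,0,0,0.15,-2.8,0,0,0,0,0.1,-2.8,0,0,0,0,0.1,-2.6,0,0,0,0,0,0,0,0,0,5.3]'

```text
time_s: 5.12
tcp_pos: [0.4486, 0.1251, 0.205]
orientation: [-0.001, 0.998, 0.059, -0.0]
ft_force: [-0.1, -1.5, -0.6]
gripper_width: 0.0297
grasp_force: 30.0
```

>>> arm_command --commands '[0,0,0,0,0,5.3,0,0,0,0,0,5.2,0,0,0,0,0,0,0,0,0,0,0,0,0,0,0,0,0,0]'

```text
time_s: 5.53
tcp_pos: [0.4494, 0.1201, 0.2051]
orientation: [0.0, 0.999, -0.035, -0.0]
ft_force: [-0.2, 0.1, -1.2]
gripper_width: 0.0295
grasp_force: 30.0
```

```bash
python3 - <<'E'
from h import *
d=snap('wrist','w3'); goto([.5095,.1775,.21],-4.2)
E
```

```text
shift cm [ 5.58 -6.15 -0.48] rotvec deg [0.02 0.04 0.2 ] tcp [0.4495 0.12   0.2052]
```

View pics/w3.png

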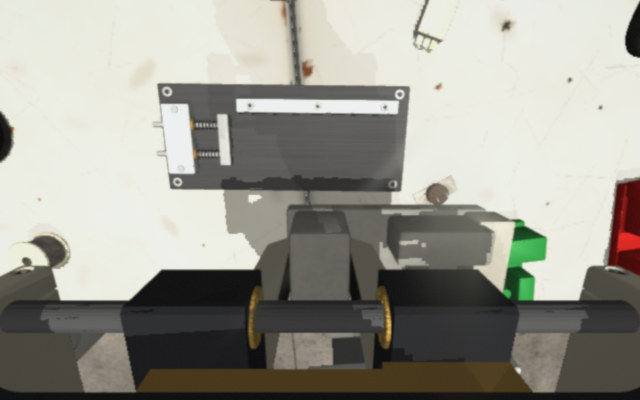

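The picture shows the fence (238–398, 100–114), the stop head (218–231, 115–165) and the plate corners (167,92), (400,94), (392,184) and (178,182). The held bracket is at the lower centre. I'll fit the fence, stop and held bracket from depth.

```bash
python3 - <<'E'
from h import *
d=load('w3'); W=cloud(d); z=W[...,2]
def rect(m,n):
    t=W[m]; r=cv2.minAreaRect((t[:,:2]*1000).astype(np.float32)); print(n,len(t),np.round(r[0],1),np.round(r[1],1),round(r[2],2),'z',np.median(t[:,2]).round(4)); return t
def box(u0,u1,v0,v1):
    m=np.zeros(z.shape,bool); m[v0:v1,u0:u1]=1; return m
t=rect(box(232,404,94,120)&(z>.018)&(z<.03),'fence')
h=rect(box(212,238,108,172)&(z>.018)&(z<.03),'head')
p=rect(box(150,420,75,186)&(z>.005)&(z<.05),'jig')
# fence face edge from pixels: lower edge of bar, max row per column
m=box(245,394,94,120)&(z>.018)
us=np.arange(248,390); vs=np.array([np.nonzero(m[:,u])[0].max()+.5 for u in us])
e=onplane(d,np.c_[us,vs],.024); c=np.polyfit(e[:,1],e[:,0],1); print('fence face x=a*y+b',c,'deg',np.degrees(np.arctan(c[0])), 'resid',np.std(e[:,0]-np.polyval(c,e[:,1])))
vs2=np.arange(120,160); us2=np.array([np.nonzero((box(205,240,0,400)&(z>.018)&(z<.03))[v])[0].max()+.5 for v in vs2])
e2=onplane(d,np.c_[us2,vs2],.024); c2=np.polyfit(e2[:,0],e2[:,1],1); print('stop face y=a*x+b',c2,e2.mean(0))
# held bracket in tool frame: all high points
T=toolT(); B=(W-T[:3,3])@T[:3,:3]
for n,lo,hi in (('tall',-.04,-.028),('rib',-.03,-.015)):
    mm=box(285,520,203,300)&(B[...,2]>lo)&(B[...,2]<hi)&(abs(B[...,0])<.05); t=B[mm]
    if len(t)>20: r=cv2.minAreaRect((t[:,:2]*1000).astype(np.float32)); print(n,len(t),r,np.median(t[:,2]))
mm=box(380,520,203,300)&(B[...,2]<.03)&(B[...,2]>-.05)&(B[...,1]>.01); t=B[mm]; print(cv2.minAreaRect((t[:,:2]*1000).astype(np.float32)))
# far side edge x (bracket +x) vs y
for y in np.arange(-.015,.10,.01):
    k=t=B[box(285,520,203,300)&(abs(B[...,1]-y)<.004)&(B[...,2]<.03)&(B[...,2]>-.05)]; print(round(y,3),np.percentile(t[:,0],99).round(4) if len(t) else None,end='; ')
E
```

```text
fence 2201 [537.8 114.6] [175.1  14.1] 85.42 z 0.0242
head 717 [514.1 221.9] [26.5 63.8] 74.54 z 0.0238
jig 24590 [507.5 157. ] [285.4 114.8] 85.88 z 0.0105
fence face x=a*y+b [0.0800363  0.52142612] deg 4.575987896449489 resid 0.00030505756219009755
stop face y=a*x+b [-0.086317    0.25684964] [0.50877547 0.21293368 0.024     ]
tall 4756 ((6.112987518310547, 8.237244606018066), (47.373836517333984, 36.76376724243164), 89.6348876953125) -0.03148567767797456
rib 4913 ((6.474893569946289, 37.1094970703125), (108.05259704589844, 36.9681282043457), 89.54840850830078) -0.021457886016281867
((2.7097530364990234, 68.00194549560547), (43.51639938354492, 77.09432983398438), 0.030350422486662865)
-0.015 0.024; -0.005 0.0243; 0.005 0.0243; 0.015 0.0242; 0.025 0.024; 0.035 0.0241; 0.045 0.0241; 0.055 0.0241; 0.065 0.0241; 0.075 0.0241; 0.085 0.0242; 0.095 0.0242;
```

```bash
cat >> h.py <<'E'
JO=np.array([.5039,.1550]); EX=np.array([.9968,-.0798]); EY=np.array([.0798,.9968])
def jig():
    s=env.observe(); p=s['tcp_pos']; q=p[:2]-JO; T=toolT()
    f=s['ft_force']; print('t',round(s['time_s'],2),'tcp jig mm',np.round([q@EX*1000,q@EY*1000,p[2]*1000],2),'yaw err',round(np.degrees(np.arctan2(T[1,0],T[0,0]))+4.58,2),'F jig',np.round([f[:2]@EX,f[:2]@EY,f[2]],1),'M',s['moment'].round(2),'grip',s['grasp_force'],s['gripper_width'].round(4))
E
python3 -c "
from h import *
goto([*(JO+.0015*EX+.016*EY),.045],-4.58); jig()"
```

```text
shift cm [ 5.36 -5.47 16.02] rotvec deg [0.02 0.04 0.58] tcp [0.4495 0.12   0.2052]Traceback (most recent call last):
  File "<string>", line 3, in <module>
    goto([*(JO+.0015*EX+.016*EY),.045],-4.58); jig()
                                               ~~~^^
  File "h.py", line 33, in jig
    f=s['ft_force']; print('t',round(s['time_s'],2),'tcp jig mm',np.round([q@EX*1000,q@EY*1000,p[2]*1000],2),'yaw err',round(np.degrees(np.arctan2(T[1,0],T[0,0]))+4.58,2),'F jig',np.round([f[:2]@EX,f[:2]@EY,f[2]],1),'M',s['moment'].round(2),'grip',s['grasp_force'],s['gripper_width'].round(4))
                                                                                                                                                                                                                                                                         ^^^^^^^^^^^^^^^^^^^^^^^^
AttributeError: 'float' object has no attribute 'round'
```

>>> arm_command --commands '[1.34,-1.37,1,0,0,0,1.34,-1.37,2,0,0,0,1.34,-1.37,2,0,0,0,1.34,-1.36,2,0,0,0,0,0,2,0,0,0.58,0,0,2,0,0,0,0,0,2,0,0,0,0,0,2,0,0,0,0,0,1,0,0,0,0,0,0,0,0,0]'

```text
time_s: 6.42
tcp_pos: [0.506, 0.1704, 0.0436]
orientation: [0.001, 0.999, -0.041, -0.002]
ft_force: [-0.2, -0.2, -1.2]
gripper_width: 0.0301
grasp_force: 30.0
```

>>> arm_command --commands '[0,0,0,0,0,0,0,0,0,0,0,0]'

```text
time_s: 6.58
tcp_pos: [0.5076, 0.171, 0.0464]
orientation: [-0.0, 0.999, -0.041, 0.0]
ft_force: [-0.6, 0.9, -0.7]
gripper_width: 0.0301
grasp_force: 30.0
```

```bash
sed -i "s/s\['gripper_width'\].round(4)/s['gripper_width']/" h.py; python3 - <<'E'
from h import *
jig(); d=snap('wrist','w4'); cv2.imwrite('pics/w4.png',d['frame'][60:310,150:570][:,:,:])
E
```

```text
t 6.58 tcp jig mm [ 2.39 16.21 46.41] yaw err -0.13 F jig [-0.7  0.8 -0.7] M [ 0.07  0.05 -0.02] grip 29.999882876873016 0.030089042945308727
```

View pics/w4.png

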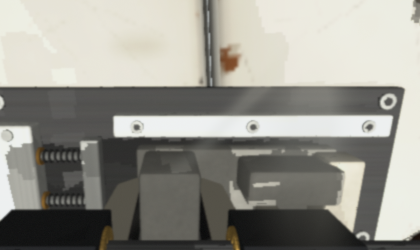

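The crop shows the bracket parallel to the fence with a small gap: the fence edge is at row 136 and the slab edge at about row 148. The nose is short of the stop head. I'll lower it.

>>> arm_command --commands '[0,0,0.5,0,0,0,0,0,0.4,0,0,0,0,0,0.3,0,0,0,0,0,0.2,0,0,0,0,0,0.1,0,0,0,0,0,0,0,0,0,0,0,0,0,0,0]'

```text
time_s: 7.22
tcp_pos: [0.507, 0.1709, 0.0306]
orientation: [0.0, 0.999, -0.041, -0.0]
ft_force: [0.0, 0.8, 0.0]
gripper_width: 0.0298
grasp_force: 30.0
```

```bash
python3 -c "
from h import *
jig()"
```

```text
t 7.22 tcp jig mm [ 1.85 16.11 30.59] yaw err -0.13 F jig [-0.1  0.8  0. ] M [-0.    0.08  0.02] grip 29.999907910823822 0.02982219460328143
```

Nearly touching the plate. I'll press down a little, then move toward the fence in small steps until it touches.

>>> arm_command --commands '[0,0,0.08,0,0,0,0,0,0.05,0,0,0,0,0,0,0,0,0,0.1,0,0,0,0,0,0.1,0,0,0,0,0,0,0,0,0,0,0,0,0,0,0,0,0]'

```text
time_s: 7.8
tcp_pos: [0.5071, 0.1709, 0.0305]
orientation: [0.0, 0.999, -0.041, -0.001]
ft_force: [-9.5, 1.2, 23.6]
gripper_width: 0.0296
grasp_force: 30.0
```

```bash
python3 -c "
from h import *
jig()"
```

```text
t 7.8 tcp jig mm [ 1.9  16.1  30.54] yaw err -0.09 F jig [-9.6  0.4 23.6] M [ 0.18  1.96 -0.04] grip 30.005797147750854 0.029581962704577143
```

>>> arm_command --commands '[0.05,0,0,0,0,0,0.05,0,0,0,0,0,0.05,0,0,0,0,0,0,0,0,0,0,0,0,0,0,0,0,0]'

```text
time_s: 8.22
tcp_pos: [0.5072, 0.1708, 0.0305]
orientation: [0.0, 0.999, -0.04, -0.002]
ft_force: [-13.0, 0.9, 27.7]
gripper_width: 0.0295
grasp_force: 30.0
```

```bash
python3 -c "
from h import *
jig()"
```

```text
t 8.22 tcp jig mm [ 1.98 16.06 30.55] yaw err -0.05 F jig [-13.   -0.1  27.7] M [ 0.44  2.9  -0.14] grip 30.00843733549118 0.0295136007852016
```

Fx is about half of Fz, so this is probably plate friction rather than the fence. I'll ease off the downward press.

>>> arm_command --commands '[0,0,-0.05,0,0,0,0,0,-0.05,0,0,0,0,0,0,0,0,0,0,0,0,0,0,0,0,0,0,0,0,0]'

```text
time_s: 8.63
tcp_pos: [0.5106, 0.1708, 0.0305]
orientation: [-0.0, 0.999, -0.041, 0.0]
ft_force: [-2.6, 0.9, 8.2]
gripper_width: 0.0298
grasp_force: 30.0
```

```bash
python3 -c "
from h import *
jig()"
```

```text
t 8.63 tcp jig mm [ 5.47 16.27 30.54] yaw err -0.13 F jig [-2.6  0.7  8.2] M [ 0.03  0.42 -0.01] grip 30.0015127658844 0.02976370154469093
```

>>> arm_command --commands '[0,0,-0.02,0,0,0,0.06,0,0,0,0,0,0.06,0,0,0,0,0,0,0,0,0,0,0,0,0,0,0,0,0]'

```text
time_s: 9.05
tcp_pos: [0.5107, 0.1708, 0.0306]
orientation: [0.0, 0.999, -0.041, -0.001]
ft_force: [-5.4, 1.6, 8.7]
gripper_width: 0.0295
grasp_force: 30.0
```

```bash
python3 -c "
from h import *
jig()"
```

```text
t 9.05 tcp jig mm [ 5.55 16.25 30.57] yaw err -0.1 F jig [-5.5  1.2  8.7] M [ 0.37  1.12 -0.03] grip 30.002595484256744 0.029513836484448323
```

Contact with the fence is likely, since 2 mm of command moved it only 0.1 mm. Now I'll slide toward the stop.

>>> arm_command --commands '[0,-0.2,0,0,0,0,0,-0.3,0,0,0,0,0,-0.3,0,0,0,0,0,-0.3,0,0,0,0,0,-0.3,0,0,0,0,0,-0.3,0,0,0,0,0,-0.2,0,0,0,0,0,-0.1,0,0,0,0,0,0,0,0,0,0,0,0,0,0,0,0]'

```text
time_s: 9.88
tcp_pos: [0.5125, 0.188, 0.0306]
orientation: [0.002, 0.999, -0.042, -0.001]
ft_force: [-3.0, -6.0, 10.6]
gripper_width: 0.0296
grasp_force: 30.0
```

```bash
python3 -c "
from h import *
jig()"
```

```text
t 9.88 tcp jig mm [ 5.9  33.61 30.61] yaw err -0.24 F jig [-2.5 -6.2 10.6] M [-1.38  0.81 -0.07] grip 30.003205239772797 0.029586023376237634
```

>>> arm_command --commands '[0,0,-0.02,0,0,0,0,-0.2,0,0,0,0,0,-0.2,0,0,0,0,0,-0.2,0,0,0,0,0,-0.2,0,0,0,0,0,-0.2,0,0,0,0,0,0,0,0,0,0,0,0,0,0,0]'

```text
$.commands: bad value
```

```bash
python3 -c "
from h import *
jig()"
```

```text
t 9.88 tcp jig mm [ 5.9  33.61 30.61] yaw err -0.24 F jig [-2.5 -6.2 10.6] M [-1.38  0.81 -0.07] grip 30.003205239772797 0.029586023376237634
```

>>> arm_command --commands '[0,0,-0.02,0,0,0,0,-0.2,0,0,0,0,0,-0.2,0,0,0,0,0,-0.2,0,0,0,0,0,-0.2,0,0,0,0,0,-0.2,0,0,0,0,0,0,0,0,0,0,0,0,0,0,0,0]'

```text
time_s: 10.55
tcp_pos: [0.5133, 0.1981, 0.0306]
orientation: [0.002, 0.999, -0.042, -0.001]
ft_force: [-2.7, -6.4, 7.2]
gripper_width: 0.0298
grasp_force: 30.0
```

```bash
python3 - <<'E'
from h import *
jig(); d=snap('wrist','w5'); cv2.imwrite('pics/w5.png',cv2.resize(d['frame'][60:310,100:500],None,fx=2,fy=2))
E
```

```text
t 10.55 tcp jig mm [ 5.96 43.73 30.63] yaw err -0.22 F jig [-2.2 -6.6  7.2] M [-1.26  0.65 -0.02] grip 30.00186324119568 0.029837040675164725
```

View pics/w5.png

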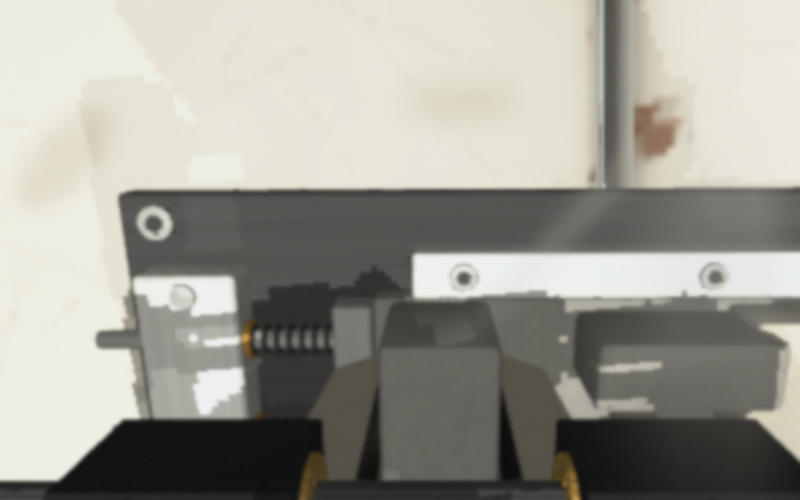

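The picture shows the nose meeting the stop head at about (373,330) and the slab flush along the fence (row ~297). I'll push further.

>>> arm_command --commands '[0,-0.15,0,0,0,0,0,-0.15,0,0,0,0,0,-0.15,0,0,0,0,0,-0.15,0,0,0,0,0,-0.1,0,0,0,0,0,0,0,0,0,0,0,0,0,0,0,0]'

```text
time_s: 11.18
tcp_pos: [0.5137, 0.203, 0.0306]
orientation: [0.003, 0.999, -0.043, -0.001]
ft_force: [-2.8, -11.3, 10.7]
gripper_width: 0.0296
grasp_force: 30.0
```

```bash
cat >> h.py <<'E'
def stopface(d):
    W=cloud(d); z=W[...,2]; q=W[...,:2]-JO; X=q@EX; Y=q@EY
    # head's rear edge (face + 12 mm) on its visible far part
    m=(z>.019)&(z<.0275)&(X>.008)&(X<.028)&(Y>.055)&(Y<.095); y=Y[m]*1000
    print('head n',m.sum(),'rear edge y',np.percentile(y,[90,95,98]).round(1))
    g=(z>.02)&(X>.008)&(X<.034)&(Y>.094)&(Y<.14); print('guide front y',np.percentile(Y[g]*1000,[1,3,8]).round(1))
E
python3 - <<'E'
from h import *
jig(); d=snap('wrist','w6'); stopface(load('w3')); stopface(load('w5')); stopface(d)
E
```

```text
t 11.18 tcp jig mm [ 5.97 48.63 30.65] yaw err -0.3 F jig [ -1.9 -11.5  10.7] M [-2.66  0.63  0.07] grip 30.003570914268494 0.02964867347317164
head n 364 rear edge y [88.9 91.9 93.2]
guide front y [ 96.1  98.6 100.8]
head n 1105 rear edge y [89.4 91.9 94.4]
guide front y [ 94.8  96.4 100.1]
head n 990 rear edge y [88.9 92.  93.2]
guide front y [ 95.5  97.4 101.1]
```

>>> arm_command --commands '[0,-0.15,0,0,0,0,0,-0.15,0,0,0,0,0,0,0,0,0,0,0,0,0,0,0,0,0,0,0,0,0,0]'

```text
time_s: 11.65
tcp_pos: [0.5139, 0.2052, 0.0306]
orientation: [0.003, 0.999, -0.043, -0.002]
ft_force: [-2.3, -13.6, 11.5]
gripper_width: 0.0297
grasp_force: 30.0
```

```bash
python3 - <<'E'
from h import *
jig(); d=snap('wrist','w7')
for t in ('w3','w5','w6','w7'):
    D=load(t); W=cloud(D); z=W[...,2]; q=W[...,:2]-JO; X=q@EX; Y=q@EY
    m=(z>.019)&(z<.0275)&(X>.0195)&(X<.0265)&(Y>.05)&(Y<.095)
    print(t,m.sum(),'head Y pct',np.percentile(Y[m]*1000,[2,10,50,90,98]).round(1))
cv2.imwrite('pics/w7.png',cv2.resize(d['frame'][180:290,130:330],None,fx=4,fy=4,interpolation=cv2.INTER_CUBIC))
E
```

```text
t 11.65 tcp jig mm [ 5.95 50.87 30.65] yaw err -0.33 F jig [ -1.2 -13.8  11.5] M [-3.14  0.52  0.12] grip 30.0057515501976 0.02969556065942286
w3 94 head Y pct [59.9 60.3 65.9 73.1 89.7]
w5 331 head Y pct [58.5 59.9 66.9 75.9 90.8]
w6 324 head Y pct [63.4 64.7 71.5 78.3 89.1]
w7 320 head Y pct [65.6 67.  73.8 80.6 91.5]
```

View pics/w7.png

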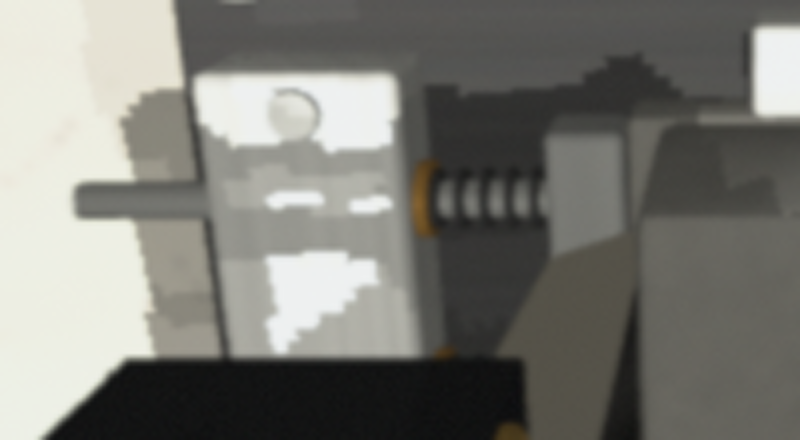

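The crop shows the head (550–625) pressed by the nose at about 630, the spring shortened, and the finger above the head. Depth gives about 8 mm, and force less sliding friction (13.8 - 6) also gives about 8 N. I'll add 2 mm and hold.

>>> arm_command --commands '[0,-0.12,0,0,0,0,0,-0.13,0,0,0,0,0,0,0,0,0,0,0,0,0,0,0,0,0,0,0,0,0,0,0,0,0,0,0,0]'

```text
time_s: 12.2
tcp_pos: [0.514, 0.2069, 0.0306]
orientation: [0.004, 0.999, -0.043, -0.002]
ft_force: [-2.9, -16.4, 13.7]
gripper_width: 0.0295
grasp_force: 30.0
```

```bash
python3 - <<'E'
from h import *
jig(); d=snap('wrist','w8')
for t in ('w7','w8'):
    W=cloud(load(t)); z=W[...,2]; q=W[...,:2]-JO; X=q@EX; Y=q@EY
    m=(z>.019)&(z<.0275)&(X>.0195)&(X<.0265)&(Y>.05)&(Y<.095)
    print(t,np.percentile(Y[m]*1000,[2,50,90]).round(1))
    p=W[(z>.004)&(z<.0138)&(X>.045)&(X<.056)&(Y>-.05)&(Y<.12)]; print('plate z',np.median(p[:,2]))
E
```

```text
t 12.2 tcp jig mm [ 5.91 52.59 30.65] yaw err -0.36 F jig [ -1.6 -16.5  13.7] M [-3.63  0.58  0.13] grip 30.008395314216614 0.029524072794742444
w7 [65.6 73.8 80.6]
plate z 0.010249163360173175
w8 [67.3 75.  81.8]
plate z 0.01022654796275374
```

>>> arm_command --commands '[0,0,0,0,0,0,0,0,0,0,0,0,0,0,0,0,0,0,0,0,0,0,0,0,0,0,0,0,0,0,0,0,0,0,0,0,0,0,0,0,0,0,0,0,0,0,0,0,0,0,0,0,0,0,0,0,0,0,0,0]'

```text
time_s: 13.08
tcp_pos: [0.514, 0.2069, 0.0307]
orientation: [0.004, 0.999, -0.043, -0.002]
ft_force: [-3.0, -15.6, 13.6]
gripper_width: 0.0301
grasp_force: 30.0
```

>>> arm_command --commands '[0,0,0,0,0,0,0,0,0,0,0,0,0,0,0,0,0,0,0,0,0,0,0,0,0,0,0,0,0,0,0,0,0,0,0,0,0,0,0,0,0,0,0,0,0,0,0,0,0,0,0,0,0,0,0,0,0,0,0,0]'

```text
time_s: 13.92
tcp_pos: [0.514, 0.2069, 0.0307]
orientation: [0.004, 0.999, -0.043, -0.002]
ft_force: [-3.0, -15.6, 12.9]
gripper_width: 0.0297
grasp_force: 30.0
```

>>> arm_command --commands '[0,0,0,0,0,0,0,0,0,0,0,0,0,0,0,0,0,0,0,0,0,0,0,0,0,0,0,0,0,0,0,0,0,0,0,0,0,0,0,0,0,0,0,0,0,0,0,0,0,0,0,0,0,0,0,0,0,0,0,0]'

```text
time_s: 14.75
tcp_pos: [0.514, 0.2069, 0.0307]
orientation: [0.004, 0.999, -0.043, -0.002]
ft_force: [-3.8, -16.3, 14.1]
gripper_width: 0.0297
grasp_force: 30.0
```

>>> arm_command --commands '[0,0,0,0,0,0,0,0,0,0,0,0,0,0,0,0,0,0,0,0,0,0,0,0,0,0,0,0,0,0,0,0,0,0,0,0,0,0,0,0,0,0,0,0,0,0,0,0,0,0,0,0,0,0,0,0,0,0,0,0]'

```text
time_s: 15.58
tcp_pos: [0.514, 0.207, 0.0307]
orientation: [0.004, 0.999, -0.043, -0.002]
ft_force: [-3.7, -15.1, 13.0]
gripper_width: 0.0299
grasp_force: 30.0
```

>>> arm_command --commands '[0,0,0,0,0,0,0,0,0,0,0,0,0,0,0,0,0,0,0,0,0,0,0,0,0,0,0,0,0,0,0,0,0,0,0,0,0,0,0,0,0,0,0,0,0,0,0,0,0,0,0,0,0,0,0,0,0,0,0,0]'

```text
time_s: 16.42
tcp_pos: [0.514, 0.2069, 0.0307]
orientation: [0.004, 0.999, -0.043, -0.002]
ft_force: [-1.9, -15.2, 13.8]
gripper_width: 0.0298
grasp_force: 30.0
```

```bash
python3 -c "
from h import *
jig()"
```

```text
t 16.42 tcp jig mm [ 5.93 52.56 30.68] yaw err -0.36 F jig [ -0.7 -15.3  13.8] M [-3.69  0.55  0.14] grip 30.00835508108139 0.029825457645450054
```

The push has held steady for over 4 s with about 9–11 mm of stop travel, and everything is at rest. Handing in.

```bash
python3 -c "
from h import *
print(env.job_done())"
```

```text
the job is handed in; nothing more can be done
None
```

The job is handed in with the grey bracket flat on the plate, flush along the fence and still gripped, its tall-block end pressing the stop in an estimated 9–11 mm (about 10 N), held for over 4 s; no verdict came back.

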